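Index the ring stage on to its next hole

TASK

Advance the ring-setting stage by one hole: draw its spring plunger up by the black knob, swing the stage counter-clockwise (seen from above) to the very next hole in the plate, and let the plunger spring fully home there so that the stage is locked. The holes are unevenly drilled, so feel for the next one with the pin; the fixture only stands on the bench on rubber, so work gently enough that it is not shoved, twisted or lifted from its place, leave the other things alone, and let go at the end.

Things in the scene. Friction and masses are not known exactly. Their poses are not given: they have to be found in the camera images.
- fixture: Round index fixture, about 3 kg, 194 mm across, standing loose on the bench on rubber. Origin: centre of its underside, on the upright axis about which the stage turns; x axis points to the hole where the pin sits at the start; z up. Sideways forces over about 10 N on the knob, or over about 25 N upwards, start to move it. All but the knob stays below 75 mm
- plate_centre (a point): centre of the fixture's steel index plate's top face, 42 mm above the bench. Holes 10.5 mm wide lie on a 75 mm radius: the present one at angle 0 (fixture's x axis), the next counter-clockwise anywhere from 35 to 55 degrees (differs from plate to plate, not measured), the one after at 100 degrees, the nearest clockwise at -52 degrees
- base_rim (a point): a point on the rim of the fixture's plate, 95 mm from the axis along the fixture's x axis, 42 mm above the bench; it shows whether the fixture has been twisted
- knob_mid (a point): middle of the plunger's black round pull knob: an upright cylinder of 24 mm diameter and 32 mm height (16 mm above and below this point), 75 mm from the stage's axis, spinning freely about its own axis. With the pin home this point is 90 mm above the bench and the knob's underside is 4 mm above a fixed 26 mm collar. It can be gripped from above along any direction
- stage (a joint): angle in rad of the stage (110 mm aluminium turntable with a lug carrying the plunger, and a 74 mm high wooden post with a ring at the middle), counter-clockwise from above positive, 0 at the start; light friction (about 2 N at the knob), stops at -1.3 and 2.2; locked while the pin is in a hole (about 1.2 mm play each side)
- plunger (a joint): height in m by which the plunger is drawn up: 0 home in a hole, 0.008 its pin (8 mm thick, end chamfered 1.5 mm) resting on the plate between holes, 0.014 upper stop. The spring pulls down with about 5.5 N at 0, 8.5 N at 0.008, 10.5 N at 0.014. A pin let down beside a hole rides on the plate and drops in when swung slowly over the hole; the plate is greased (about 1.5 N drag)
- polish_jar: bystander: amber glass jar with a steel lid, 54 mm across, 55 mm high, standing; origin at the centre of its underside
- tin: bystander: small closed box-shaped tin with a green body and a plain steel lid, 55 x 40 x 40 mm; origin at the centre of its underside
- bench_brush: bystander: small bench brush with a wooden handle, 160 mm long, lying; origin underneath its middle

How it is judged (in metres and radians):
On the way, in this order (a step that is already met when the one before it is completed fails the run):
1. the plunger is drawn clear of its hole (value of joint plunger above 0.0085 m and value of joint stage between -0.1 and 0.1 rad), for 0.1 s.
2. the stage is swung counter-clockwise with the pin out of the holes (value of joint plunger above 0.0065 m and value of joint stage above 0.35 rad), for 0.1 s.
At the end, for the whole second after the job is handed in: the plunger is home to within 1.5 mm and the stage stands still at 0.57 to 1.0 rad, where only the next counter-clockwise hole lies, with the fixture flat on the bench (value of joint plunger below 0.0015 m and value of joint stage between 0.57 and 1 rad and velocity of joint stage between -0.05 and 0.05 rad/s and angle between fixture's own z axis and vertical below 0.03 rad); the robot touches nothing.
It fails at once if the fixture is shoved, twisted or lifted by more than 6 mm (distance of any of fixture, base_rim from where it was at the start of the episode above 0.006 m).
It fails at once if a bystander is moved by more than 15 mm (distance of any of polish_jar, tin, bench_brush from where it was at the start of the episode above 0.015 m).
It also fails if it takes over 48 s, if anything falls off the work surface, if the arm or the gripper's body presses on something with over 40 N, if the wrist force passes 120 N, or if a joint passes its speed limit or range.

ROBOT

A 6-joint arm with a two-finger parallel gripper is mounted at the origin on the work surface. World frame = base frame: x ahead of the robot, y to its left, z up, the work surface at z = 0. Lengths are in mm, angles in degrees, forces in N, time in s.
With the tool pointing down it reaches from about 300 to 850 mm from the base axis. Payload 4.2 kg.
Tool frame: the origin (TCP) lies midway between the tips of the shut fingers; the grasp point (between the pads) lies 19 mm behind it; z points along the fingers, y is the line along which they close (so a half turn about z gives the same grasp; the last joint's range is limited). The gripper opens to 91 mm and grips with 3 to 60 N. Pads are 32 mm wide; open, the fingers measure 118 mm over their backs; the gripper's body (76 mm by 178 mm) begins 60 mm behind the grasp point.
Start: joints at [64.057, 18.312, 89.639, -0, 72.044, -1.146], TCP at [241.168, 521.998, 213.976] pointing down, gripper open.
Joint ranges: [-177.97, 177.97], [-48.28, 115.42], [12.27, 149.76], [-77.06, 257.06], [2.81, 150.46], [-146.56, 146.56]. Speed limits (degrees/s): [147.25, 147.25, 180, 180, 180, 180].

INTERFACE

Orientations are given as [roll, pitch, yaw] about the fixed x, y, z axes, in that order (R = Rz(yaw) Ry(pitch) Rx(roll)).
In Python, from workcell import state, grab_frame, camera_model, job_done gives the robot as it stands.
- The arm moves only by the shell command python3 -m pendant [OPENING] [FORCE], which reads ROWS from standard input. ROWS is a JSON list of rows, 1 to 8 of them, each an object with the fields sx, sy, sz (the shift in shares of the most that a row can go, 1 being 50 mm), drx, dry, drz (a rotation vector in fractions of the full range, 1 being 90 degrees); a field left out counts as zero; each row shifts and turns the commanded pose from where the row before left it, along the tool's axes as they then stand; what a row does not reach is not made up. A row lasts 1/10 s, in which the tool goes at most 50 mm and 8.59 degrees, less where a joint would pass 70% of its speed; a pose out of reach is approached as far as the arm can. OPENING is the finger opening in mm, set as the command begins (- or left out keeps the last). The fingers move at their own pace and stop on an object; FORCE is the grip in N (left out, the last holds). Time passes only in rows, so rows that do not move let the fingers close. It prints the time, the measured TCP pose, the force, the opening and the grip force at its end. No shift or turn number may pass 1 either way. Input that does not fit is refused with a message, and nothing moves.
- state(): the state, without advancing time (a new reading comes with each control period).
- grab_frame(name): name is "scene" or "top" or "wrist"; returns the picture (420x560x3 uint8, blue, green, red); there is no depth.
- camera_model(name): a dict with "fx", "fy", "cx", "cy" (pixels), "T" (4x4, takes a point from camera to world coordinates). Camera axes: x right, y up, looking along -z (the intrinsics and any distortion apply to the point x, -y, -z); pixel columns grow to the right and rows downward; lengths in mm; the calibration is good to about 2 mm. The wrist camera is an equidistant fisheye: a pixel r from the principal point sees the ray r / f radians off the axis. A picture is of the moment at which its call begins: read the wrist's pose just before it. camera_model takes no time and is no camera call; for the wrist camera it gives the pose at the moment of the call.
- job_done(): hands the job in; it is judged then, once.
The state is a dict: "time_s": time; "qpos": joint angles; "qvel": joint speeds; "effort": joint torques, N m; "ee_pos": TCP position; "ee_rot": TCP orientation; "force": force on the tool from outside, world axes, zero at the start; "torque": the same for the moment, N m; "gripper_width": finger opening in mm; "gripper_force": force on a finger pad.
Only numpy, scipy, OpenCV 4.12 (cv2) and the standard library are available. Lean on these libraries where they do the work, as an engineer would, in place of code of your own. Each camera call takes 0.05 s, during which the arm holds its last target. There are 200 camera calls.

## Working session

There is one attempt and no reset: what is moved stays moved. The work goes in short steps, Python scripts to look and compute and a shell command to move; the robot and the scene stay as the last step left them, time stands still between calls to the robot, and variables do not carry over. Pictures are saved under pics/ and viewed, at most 10 in all, crops included, and the job is handed in when it is done.

```bash
mkdir -p pics; python3 - <<'E'
from workcell import *
import cv2
for n in("scene","top"):
    cv2.imwrite(f"pics/{n}0.png",grab_frame(n)); m=camera_model(n); print(n,m)
s=state(); print(s["time_s"],s["ee_pos"],s["ee_rot"])
E
```

```text
scene {'fx': 400.1146238853856, 'fy': 400.1146238853856, 'cx': 270.7874448649089, 'cy': 202.71083169293547, 'T': array([[-7.90472026e-01, -3.01920107e-01,  5.32914838e-01,
         9.60944005e+02],
       [ 6.12000231e-01, -4.24407933e-01,  6.67333218e-01,
         5.08178146e+02],
       [ 2.46919681e-02,  8.53652245e-01,  5.20257774e-01,
         4.74133194e+02],
       [ 0.00000000e+00,  0.00000000e+00,  0.00000000e+00,
         1.00000000e+00]])}
top {'fx': 471.1270092761051, 'fy': 471.1270092761051, 'cx': 286.43357579422, 'cy': 209.19208470286608, 'T': array([[ 5.65126451e-02,  9.74652860e-01, -2.16467371e-01,
         4.07270820e+02],
       [-9.98382176e-01,  5.38050059e-02, -1.83862107e-02,
         3.64628911e+01],
       [-6.27314465e-03,  2.17156218e-01,  9.76116706e-01,
         9.23417985e+02],
       [ 0.00000000e+00,  0.00000000e+00,  0.00000000e+00,
         1.00000000e+00]])}
0.1 [240.95658353 521.59738496 213.24106942] [-1.79913195e+02 -1.55259188e-03  1.55204562e+02]
```

View pics/scene0.png

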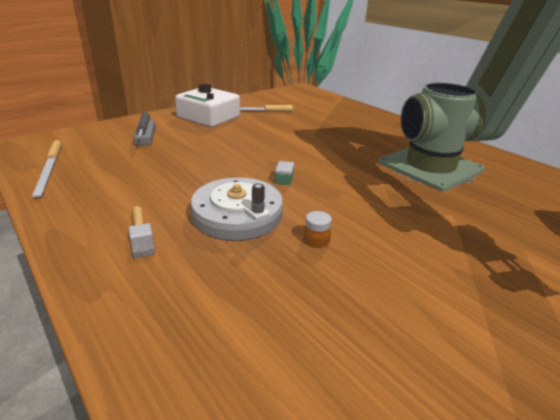

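View pics/top0.png

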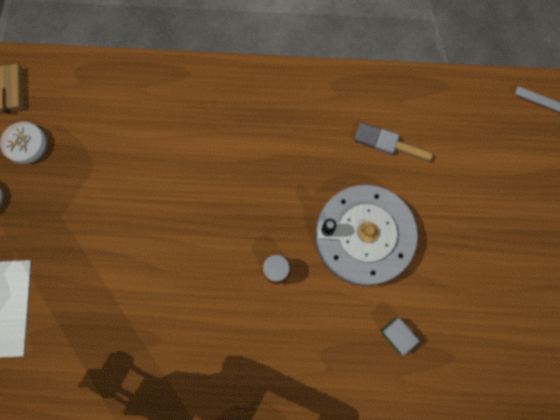

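The scene view shows the fixture at about (237,207), with the black knob at (258,195) and the jar at (318,230). In the top view the plate centre is near (367,235), the knob near (329,227), the jar at (276,268), and a dark hole at about (336,257) that should be the next one counter-clockwise. I'll measure these next.

```bash
cat > h.py <<'E'
import numpy as np,cv2
from workcell import *
def ray(n,u,v,M=None):
    m=M or camera_model(n); T=m["T"]
    d=T[:3,:3]@np.array([(u-m["cx"])/m["fx"],-(v-m["cy"])/m["fy"],-1.]); return T[:3,3],d
def onz(n,u,v,z):
    o,d=ray(n,u,v); return o+d*(z-o[2])/d[2]
E
python3 - <<'E'
from h import *
im=cv2.imread("pics/top0.png"); hsv=cv2.cvtColor(im,cv2.COLOR_BGR2HSV)
m=((hsv[...,1]<70)&(hsv[...,2]>60)).astype(np.uint8)*255
m[:150]=0;m[:,:305]=0;m[300:]=0
c=max(cv2.findContours(m,0,1)[0],key=cv2.contourArea)
e=cv2.fitEllipse(cv2.convexHull(c)); print("plate",e)
C=onz("top",*e[0],42); print("centre",C)
g=cv2.cvtColor(im,6)
reg=np.zeros_like(m); cv2.ellipse(reg,(e[0],(e[1][0]*.95,e[1][1]*.95),e[2]),255,-1)
d=((g<70)&(reg>0)).astype(np.uint8)
n,l,s,ce=cv2.connectedComponentsWithStats(d)
for i in range(1,n):
    if s[i,4]>4:
        P=onz("top",*ce[i],42)-C; print(ce[i],s[i],np.round(P[:2],1),np.hypot(*P[:2]).round(1),np.degrees(np.arctan2(P[1],P[0])).round(1))
sc=cv2.imread("pics/scene0.png"); g2=cv2.cvtColor(sc,6)
a=cv2.resize(im[170:300,300:435],None,fx=3,fy=3,interpolation=2);b=cv2.resize(sc[165:245,185:335],None,fx=3,fy=3,interpolation=2)
o=np.zeros((390+240,450,3),np.uint8);o[:390,:405]=a;o[390:,:450]=b
cv2.imwrite("pics/crop.png",o[:,:][:600+30])
o=cv2.resize(o,None,fx=.95,fy=.95);cv2.imwrite("pics/crop.png",o)
E
```

```text
plate ((365.92645263671875, 234.86216735839844), (100.52156829833984, 102.94914245605469), 109.90108489990234)
centre [561.35941053 -99.89445583  42.        ]
[376. 196.] [375 195   3   3   9] [ 76.9 -17.8] 78.9 -13.1
[343.  201.2] [342 200   3   4  10] [63.1 45.3] 77.6 35.7
[328.359375 227.65625 ] [322 219  14  16 128] [ 9.9 71.4] 72.1 82.1
[400.38461538 255.38461538] [399 254   4   4  13] [-35.3 -65.1] 74.1 -118.5
[335.5        257.28571429] [334 256   4   4  14] [-45.7  56. ] 72.3 129.2
[372.61538462 272.38461538] [371 271   4   4  13] [-69.9 -13.8] 71.3 -168.8
```

View pics/crop.png

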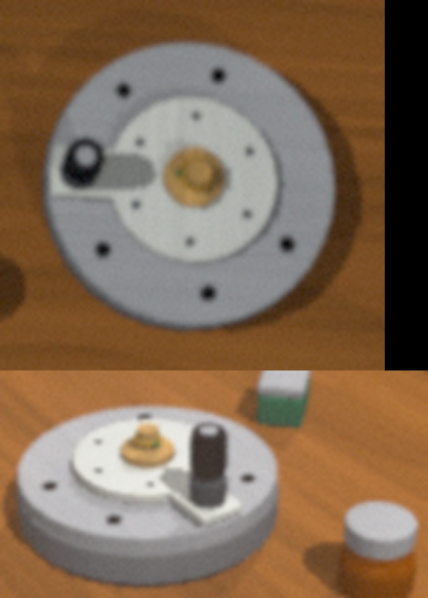

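The crop shows the five open holes clearly. The knob's bright top face is near (331,224) in the top view and (258,186) in the scene view. Next I'll fit the 75 mm hole circle and cross-check the knob position.

```bash
python3 - <<'E'
from h import *
from scipy.optimize import least_squares as L
P=np.array([onz("top",u,v,42)[:2] for u,v in [(376,196),(343,201.2),(400.4,255.4),(335.5,257.3),(372.6,272.4)]])
r=L(lambda c:np.hypot(*(P-c[:2]).T)-75,[561,-100]);C=r.x;print("C",C,r.fun)
A=np.degrees(np.arctan2(*(P-C).T[::-1]))%360;print(A)
x0=((A[1]+52)+(A[4]-100))/2;print("xaxis",A[1]+52,A[4]-100,x0,"next",A[3]-x0)
print("knob",C+75*np.array([np.cos(np.radians(x0)),np.sin(np.radians(x0))]))
print("top hl",onz("top",330.9,224.4,106))
print("scene hl",onz("scene",258.3,185.9,106))
# triangulate
o1,d1=ray("top",330.9,224.4);o2,d2=ray("scene",258.3,185.9)
s,_,_,_=np.linalg.lstsq(np.c_[d1,-d2],o2-o1,rcond=None);print(o1+d1*s[0],o2+d2*s[1])
for n,u,v,z in[("top",276,268,55),("top",400,336,40)]:print(onz(n,u,v,z))
s=state();print(s["time_s"],s["ee_pos"],s["ee_rot"])
E
```

```text
C [ 565.09085442 -100.67477231] [ 0.11155798  0.12327537  0.33741965  0.28005512 -0.15539005]
[346.87103637  37.80460605 238.73179765 131.05440411 190.00562603]
xaxis 89.80460604527295 90.00562603208942 89.90511603868119 next 41.14928807386879
knob [565.21505718 -25.67487515]
top hl [565.43289708 -28.00281231 106.        ]
scene hl [565.6710236  -26.20677055 106.        ]
[565.54975696 -28.05044354 105.39604127] [564.81143568 -27.36888089 105.19943214]
[488.2666164   65.70805183  55.        ]
[ 379.77577748 -165.41062037   40.        ]
0.1 [240.95658353 521.59738496 213.24106942] [-1.79913195e+02 -1.55259188e-03  1.55204562e+02]
```

The rows are not in the units I measure in: shifts go in shares of 50 mm and turns go in shares of 90 degrees. I convert before sending: 8.15 degrees / 90 = 0.0906.

```bash
echo '[{"drz":0.0906}, {"drz":0.0906}, {"drz":0.0906}, {"drz":0.0906}, {"drz":0.0906}, {"drz":0.0906}, {"drz":0.0906}, {"drz":0.0906}]' | python3 -m pendant 60 10
echo '[{"sx":-0.78, "sy":0.46}, {"sx":-0.78, "sy":0.46}, {"sx":-0.78, "sy":0.46}, {"sx":-0.78, "sy":0.46}, {"sx":-0.78, "sy":0.46}, {"sx":-0.78, "sy":0.46}, {"sx":-0.78, "sy":0.46}]' | python3 -m pendant
echo '[{"sx":-0.78, "sy":0.46, "sz":0.1}, {"sx":-0.78, "sy":0.46, "sz":0.1}, {"sx":-0.78, "sy":0.46, "sz":0.1}, {"sx":-0.78, "sy":0.46, "sz":0.1}, {"sx":-0.78, "sy":0.46, "sz":0.1}, {"sx":-0.78, "sy":0.46, "sz":0.1}, {"sx":-0.78, "sy":0.46, "sz":0.1}, {}]' | python3 -m pendant
```

```text
time_s: 0.9
ee_pos: [241.0, 521.7, 213.5]
ee_rot: [-180.0, 0.1, 89.7]
force: [0.1, -0.2, -0.5]
gripper_width: 60.0
gripper_force: 0.0
time_s: 1.6
ee_pos: [402.6, 247.2, 213.8]
ee_rot: [-180.0, 0.0, 90.0]
force: [1.0, 0.1, 1.0]
gripper_width: 59.6
gripper_force: 0.0
time_s: 2.4
ee_pos: [565.0, -28.4, 177.5]
ee_rot: [-180.0, 0.1, 89.7]
force: [-0.2, 0.7, -0.5]
gripper_width: 59.9
gripper_force: 0.0
```

```bash
python3 - <<'E'
from h import *
m=camera_model("wrist");im=grab_frame("wrist");cv2.imwrite("pics/w1.png",im)
print({k:m[k] for k in m})
T=m["T"];R=T[:3,:3]
for p in [(565.2,-26.3,106),(565.2,-26.3,74),(565.1,-100.7,42)]:
    c=R.T@(np.array(p)-T[:3,3]);c=c*[1,-1,-1];th=np.arctan2(np.hypot(c[0],c[1]),c[2]);h=np.hypot(c[0],c[1])
    print(p,m["cx"]+m["fx"]*th*c[0]/h,m["cy"]+m["fy"]*th*c[1]/h)
s=state();print(s["ee_pos"],s["ee_rot"])
E
```

```text
{'fx': 325.19226210127806, 'fy': 325.19226210127806, 'cx': 277.5864308824817, 'cy': 206.01213873076622, 'T': array([[ 9.99986967e-01,  4.57507991e-03,  2.26606965e-03,
         5.65651885e+02],
       [-5.04376498e-03,  9.54080866e-01,  2.99506698e-01,
         5.65682156e+01],
       [-7.91746618e-04, -2.99514224e-01,  9.54091506e-01,
         3.47791575e+02],
       [ 0.00000000e+00,  0.00000000e+00,  0.00000000e+00,
         1.00000000e+00]])}
(565.2, -26.3, 106) 277.7868702605751 214.46742090363804
(565.2, -26.3, 74) 277.79431280105126 202.6705256723336
(565.1, -100.7, 42) 278.0458669303516 261.5679113049379
[563.58761004 -26.0850448  177.72412493] [-1.79893498e+02 -7.98503901e-03  8.97785002e+01]
```

View pics/w1.png

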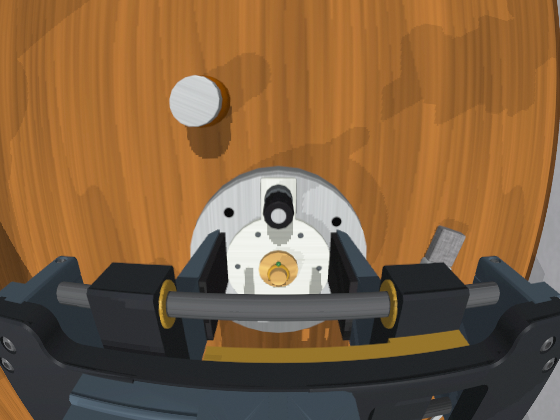

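The wrist view shows the knob's top at (278,215), which matches the prediction for (565.2,-26.3), centred between the fingers at x≈277. Now I'll descend.

Scaled: 25 mm is 0.5, 20 mm is 0.4.

```bash
echo '[{"sz":0.5}, {"sz":0.5}, {"sz":0.4}, {"sz":0.3}, {"sz":0.2}, {"sz":0.08}, {}]' | python3 -m pendant 60 10
python3 -c "
from h import *
for i in range(8): s=state();print(s['ee_pos'],s['force'])
cv2.imwrite('pics/w2.png',grab_frame('wrist')[150:350,150:410])
for i in range(4): grab_frame('wrist');s=state();print(s['ee_pos'],s['force'])
"
```

```text
time_s: 3.15
ee_pos: [562.9, -23.4, 79.9]
ee_rot: [-180.0, -0.0, 90.0]
force: [0.6, 0.4, 0.0]
gripper_width: 60.2
gripper_force: 0.0
[562.91850917 -23.41773226  79.87307584] [0.62705034 0.38425746 0.03473388]
[562.91850917 -23.41773226  79.87307584] [0.62705034 0.38425746 0.03473388]
[562.91850917 -23.41773226  79.87307584] [0.62705034 0.38425746 0.03473388]
[562.91850917 -23.41773226  79.87307584] [0.62705034 0.38425746 0.03473388]
[562.91850917 -23.41773226  79.87307584] [0.62705034 0.38425746 0.03473388]
[562.91850917 -23.41773226  79.87307584] [0.62705034 0.38425746 0.03473388]
[562.91850917 -23.41773226  79.87307584] [0.62705034 0.38425746 0.03473388]
[562.91850917 -23.41773226  79.87307584] [0.62705034 0.38425746 0.03473388]
[563.65783738 -23.72972013  80.71036207] [ 0.45524175 -0.07971638 -0.80572599]
[563.76104819 -23.8604065   80.83513772] [-0.08981083  0.36250234  0.5647746 ]
[563.7291384 -23.9027556  80.7915224] [ 0.84757017 -0.44577864  1.07795562]
[563.67662512 -23.98571478  80.72325764] [-0.20379001  0.51513135 -0.69192578]
```

View pics/w2.png

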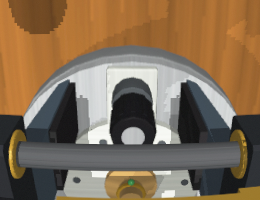

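The knob sits a few pixels right of the midpoint between the fingers, which agrees with the offset of about 1.8 mm. I'll recentre, then close lightly.

Scaled: -2.3 mm is -0.046, 1.8 mm is 0.036.

```bash
echo '[{"sx":-0.046, "sy":0.036, "sz":0.04}, {}, {}]' | python3 -m pendant 30 3
echo '[{}, {}, {}]' | python3 -m pendant 20 3
```

```text
time_s: 3.7
ee_pos: [565.0, -26.4, 77.9]
ee_rot: [-180.0, -0.0, 90.0]
force: [-0.6, 0.1, 0.7]
gripper_width: 38.5
gripper_force: 0.0
time_s: 4.0
ee_pos: [565.1, -26.3, 78.0]
ee_rot: [180.0, -0.0, 90.0]
force: [0.6, 0.6, -0.5]
gripper_width: 24.1
gripper_force: 3.0
```

Scaled: -2 mm is -0.04, -1.5 mm is -0.03.

```bash
echo '[{}, {}, {}]' | python3 -m pendant 15 25
echo '[{"sz":-0.04}, {"sz":-0.04}, {"sz":-0.04}, {"sz":-0.04}, {"sz":-0.04}, {"sz":-0.03}, {}, {}]' | python3 -m pendant
```

```text
time_s: 4.3
ee_pos: [565.1, -26.3, 78.0]
ee_rot: [180.0, -0.0, 90.0]
force: [1.3, -1.2, -0.8]
gripper_width: 23.5
gripper_force: 25.0
time_s: 5.1
ee_pos: [564.6, -26.3, 89.2]
ee_rot: [-179.9, -0.0, 90.0]
force: [0.3, -0.4, -10.1]
gripper_width: 23.2
gripper_force: 25.0
```

Scaled: -3.27 mm is -0.0654, -3.26 mm is -0.0652.

```bash
echo '[{"sx":-0.0014, "sy":-0.0654}, {"sx":-0.0042, "sy":-0.0652}, {"sx":-0.0072, "sy":-0.065}, {"sx":-0.01, "sy":-0.0646}]' | python3 -m pendant
echo '[{"sx":-0.0128, "sy":-0.0642}, {"sx":-0.0156, "sy":-0.0636}, {"sx":-0.0184, "sy":-0.0628}, {"sx":-0.021, "sy":-0.062}, {}, {}]' | python3 -m pendant
```

```text
time_s: 5.5
ee_pos: [551.7, -27.4, 89.5]
ee_rot: [180.0, -0.0, 90.0]
force: [2.3, -1.1, -10.3]
gripper_width: 23.6
gripper_force: 25.0
time_s: 6.1
ee_pos: [538.7, -31.0, 89.3]
ee_rot: [-179.9, 0.0, 90.0]
force: [0.3, -1.0, -10.6]
gripper_width: 23.6
gripper_force: 25.0
```

Scaled: -3.05 mm is -0.061, -2.72 mm is -0.0544.

```bash
echo '[{"sx":-0.0238, "sy":-0.061}, {"sx":-0.0264, "sy":-0.0598}, {"sx":-0.029, "sy":-0.0586}, {"sx":-0.0314, "sy":-0.0574}, {"sx":-0.034, "sy":-0.056}, {"sx":-0.0364, "sy":-0.0544}, {}, {}]' | python3 -m pendant
echo '[{"sz":0.02}, {"sz":0.02}, {"sz":0.01}, {}, {}]' | python3 -m pendant
```

```text
time_s: 6.9
ee_pos: [521.4, -40.2, 89.4]
ee_rot: [-179.9, 0.0, 90.0]
force: [-0.0, -1.7, -9.7]
gripper_width: 23.4
gripper_force: 25.0
time_s: 7.4
ee_pos: [521.8, -39.9, 86.8]
ee_rot: [-180.0, 0.0, 90.0]
force: [0.4, -2.0, -9.0]
gripper_width: 23.4
gripper_force: 25.0
```

Scaled: 0.7 mm is 0.014.

```bash
echo '[{"sz":0.014}, {}, {}]' | python3 -m pendant; echo '[{}, {}]' | python3 -m pendant 15 3
echo '[{"sx":-0.011, "sy":-0.015}, {"sx":-0.011, "sy":-0.015}, {}]' | python3 -m pendant
```

```text
time_s: 7.7
ee_pos: [521.9, -39.8, 86.2]
ee_rot: [-180.0, -0.0, 90.0]
force: [-0.9, -1.7, -8.6]
gripper_width: 23.5
gripper_force: 25.0
time_s: 7.9
ee_pos: [522.1, -39.6, 86.8]
ee_rot: [180.0, -0.0, 90.0]
force: [-2.2, -1.0, -4.8]
gripper_width: 23.8
gripper_force: 3.0
time_s: 8.2
ee_pos: [521.7, -40.4, 87.0]
ee_rot: [179.8, -0.1, 90.0]
force: [1.3, 3.5, -2.8]
gripper_width: 24.0
gripper_force: 3.0
```

Scaled: -0.5 mm is -0.01, -0.4 mm is -0.008.

```bash
echo '[{"sx":-0.008, "sy":-0.01}, {}, {}]' | python3 -m pendant; echo '[{"sx":-0.008, "sy":-0.01}, {}, {}]' | python3 -m pendant
python3 - <<'E'
from h import *
cv2.imwrite('pics/s3.png',cv2.resize(grab_frame('scene')[140:260,170:330],None,fx=4,fy=4,interpolation=2))
s=state();print(s["ee_pos"],s["force"])
E
```

```text
time_s: 8.5
ee_pos: [520.7, -41.1, 86.7]
ee_rot: [179.9, -0.0, 90.0]
force: [0.7, 3.7, 0.4]
gripper_width: 23.8
gripper_force: 3.0
time_s: 8.8
ee_pos: [519.7, -41.8, 86.5]
ee_rot: [180.0, 0.0, 90.0]
force: [0.9, 3.1, 1.2]
gripper_width: 23.9
gripper_force: 3.0
[519.69193308 -41.86170979  86.44317725] [1.35790497 3.2151259  2.11242234]
```

View pics/s3.png

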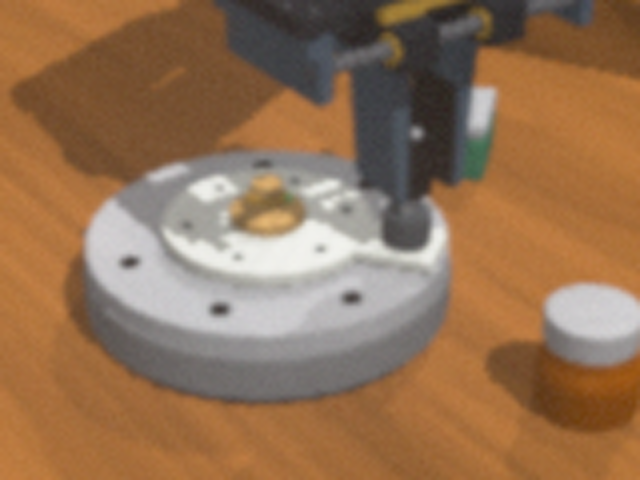

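The scene view shows the knob upright in the fingers and the pin riding on the plate, with the fixture in place. I'll carry on slowly.

Scaled: -0.3 mm is -0.006, -0.25 mm is -0.005.

```bash
for i in 1 2; do echo '[{"sx":-0.005, "sy":-0.006}, {"sx":-0.005, "sy":-0.006}, {}, {}]' | python3 -m pendant|egrep 'pos|^force'; done; echo '[{"sx":-0.005, "sy":-0.006}, {"sx":-0.005, "sy":-0.006}, {}, {}]' | python3 -m pendant|egrep 'pos|^force'
```

```text
ee_pos: [518.9, -42.4, 86.2]
force: [1.2, 1.9, -0.3]
ee_pos: [517.0, -43.5, 85.8]
force: [-1.2, -2.3, -2.1]
ee_pos: [517.1, -43.5, 85.9]
force: [-0.9, -2.0, -3.0]
```

The tool jumped about 2 mm and then held, so the pin may have dropped in. I'll check the knob height in the scene view.

```bash
python3 - <<'E'
from h import *
a=grab_frame('scene');t=grab_frame('top')
o=np.hstack([cv2.resize(a[155:235,225:305],None,fx=5,fy=5,interpolation=2),cv2.resize(t[170:270,300:400],(400,400))])
cv2.imwrite('pics/s4.png',o)
s=state();print(s["time_s"],s["ee_pos"],s["force"])
E
```

```text
10.15 [517.13082965 -43.42876822  85.94779507] [-2.23251274 -3.04457478 -3.38947307]
```

View pics/s4.png

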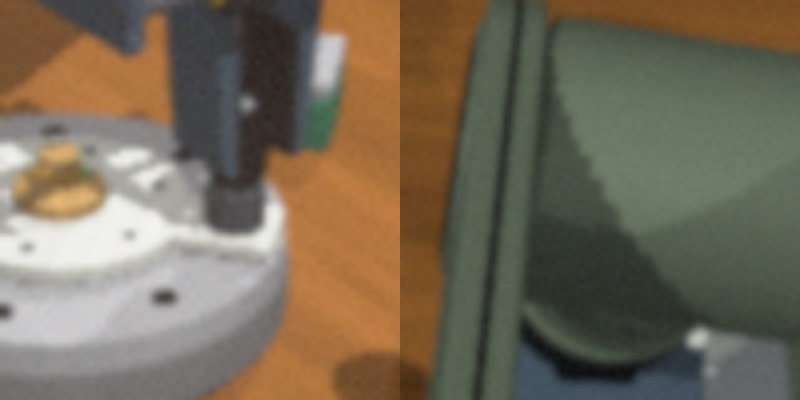

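```bash
echo '[{}, {}, {}]' | python3 -m pendant 60 3
echo '[{"sz":-0.2}, {"sz":-0.5}, {"sz":-0.8}, {"sz":-0.8}, {"sz":-0.4}, {}]' | python3 -m pendant
python3 - <<'E'
from h import *
a=grab_frame('scene');m=camera_model("wrist");w=grab_frame('wrist');cv2.imwrite("pics/w5f.png",w);cv2.imwrite("pics/s5f.png",a)
o=np.hstack([cv2.resize(a[155:235,225:305],None,fx=5,fy=5,interpolation=2),cv2.resize(w[150:290,210:350],(400,400))])
cv2.imwrite('pics/s5.png',o)
E
```

```text
time_s: 10.45
ee_pos: [518.6, -43.1, 86.8]
ee_rot: [179.9, -0.0, 90.0]
force: [-0.4, 0.8, 1.0]
gripper_width: 45.3
gripper_force: 0.0
time_s: 11.05
ee_pos: [519.9, -43.4, 225.5]
ee_rot: [179.5, 0.0, 90.0]
force: [0.6, -0.7, -0.9]
gripper_width: 60.1
gripper_force: 0.0
```

View pics/s5.png

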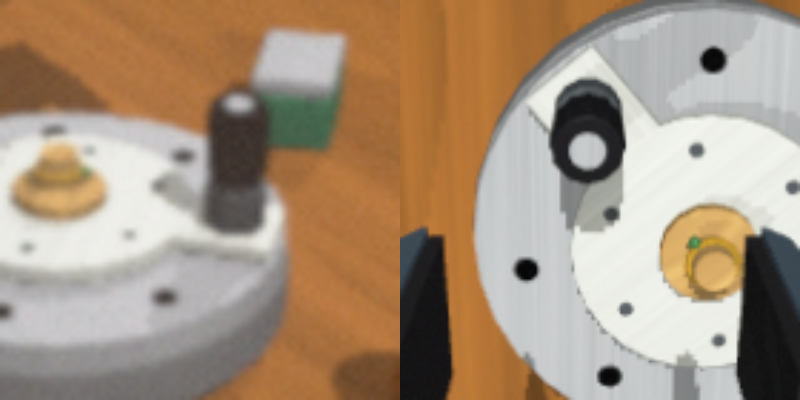

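The open view shows the stage at about 40° and the knob standing alone over the lug, with its top highlight at (272.6,175.2) in the scene view. I'll triangulate it to get the height.

```bash
python3 - <<'E'
from h import *
def wray(m,u,v):
    x,y=u-m["cx"],v-m["cy"];r=np.hypot(x,y);t=r/m["fx"];c=np.array([np.sin(t)*x/r,-np.sin(t)*y/r,-np.cos(t)])
    return m["T"][:3,3],m["T"][:3,:3]@c
def hl(im,x0,x1,y0,y1):
    g=cv2.cvtColor(im,6)[y0:y1,x0:x1].astype(float)
    return g.round().astype(int)
import sys
m=camera_model("wrist");w=grab_frame("wrist");t=grab_frame("top");a=grab_frame("scene")
def blob(im,u,v,r,th):   # bright highlight centroid
    g=cv2.cvtColor(im,6);k=np.zeros_like(g);cv2.circle(k,(int(u),int(v)),r,255,-1)
    ys,xs=np.nonzero((g>th)&(k>0));return xs.mean(),ys.mean(),len(xs)
ws=blob(w,275.8,202.5,9,110);print("w",ws)
for n,im in(("now",a),("start",cv2.imread("pics/scene0.png"))):
    u,v=(272.6,175.2) if n=="now" else (258.3,185.9)
    s=blob(im,u,v,4,100);print(n,s)
    if n=="now": S=s
o1,d1=wray(m,*ws[:2]);o2,d2=ray("scene",*S[:2])
k=np.linalg.lstsq(np.c_[d1,-d2],o2-o1,rcond=None)[0];print(o1+d1*k[0],o2+d2*k[1])
for z in(106,114):
    print(z,o1+d1*(z-o1[2])/d1[2],o2+d2*(z-o2[2])/d2[2])
P=np.array([565.1,-101])
for a_ in(39,40,41,42): print(a_,P+75*np.array([-np.sin(np.radians(a_)),np.cos(np.radians(a_))]))
E
```

```text
w (np.float64(276.9117647058824), np.float64(203.11029411764707), 136)
now (np.float64(272.1111111111111), np.float64(174.88888888888889), 27)
start (np.float64(258.0), np.float64(184.4390243902439), 41)
[516.97010455 -44.6640559  106.85273938] [517.61893729 -45.31295665 107.04756305]
106 [516.96841585 -44.9217679  106.        ] [516.35380752 -46.89247048 106.        ]
114 [516.9842585  -42.50403507 114.        ] [526.01531492 -34.83008381 114.        ]
39 [517.90097067 -42.71405289]
40 [516.89092927 -43.54666677]
41 [515.89557283 -44.39678148]
42 [514.91520452 -45.26413809]
```

```bash
python3 -c "
from workcell import *
print(job_done())"
```

```text
the job is handed in; nothing more can be done
None
```

I moved the stage on one hole, to about 40° counter-clockwise, let go, and handed the job in; the knob top measured about 107 mm (106 mm when home), so the pin looks seated, but I got no verdict and didn't re-measure the fixture's position at the end.

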